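# Dispense a specimen block and file it in the tray

### The job

Pull the dispenser's sprung slide right out to its stop so that the lowest specimen block drops, then ease it slowly back home, without letting it snap back, so that it pushes this one block out onto the shelf. Take the block from the shelf and lay it flat on the cork pad in the tray's empty bay. Dispense only one block, and leave the other blocks and everything else on the bench where they are.

Things in the scene. Friction and masses are not known exactly. Their poses are not given: they have to be found in the camera images.
- dispenser: Fixed block dispenser: clear-walled open-topped magazine, 59 x 77 outside, top at z = 80, on a grey base, holding three stacked blocks. Origin: under the magazine's centre, at table height. +y: the way blocks come out through a 20 high gate; -y: the way the slide is pulled. Magazine floor 18 high.
- slide (a joint): The dispenser's sprung slide, m: 0 = home (fully in), 0.080 = out at its stop along the dispenser's -y. Spring 4 N at home, 10 N at the stop. Only at the stop does the lowest block drop flat in front of the slide, which on its way home pushes that block out onto the shelf.
- slide_grip (a point): Grip point of the slide's handle, moves with it: an upright black block 20 (x) x 30 (y) x 52 high, from z = 18 to 70; this point is on its mid axis 10 below its top. At home it is 90 from the dispenser's origin in -y; handle and magazine are 36 apart. Axes as the dispenser's.
- shelf (a point): On the delivery shelf's top face (z = 18), 70.5 from the dispenser's origin in +y: a delivered block's origin comes to lie here or up to 15 farther out. The shelf is 34 wide in x, so a block overhangs it by 7 on each side; no side walls; end lip 6 high at y = 119. Axes as the dispenser's.
- block_1: The lowest block of the stack at the start, the one to be dispensed: white specimen block, 48 (its x) x 64 (its y) x 16 high, 55 g; origin: centre of its underside. In the magazine and on the shelf its axes are the dispenser's.
- block_2: Middle block of the stack: white specimen block, 48 (its x) x 64 (its y) x 16 high, 55 g; origin: centre of its underside
- block_3: Top block of the stack: white specimen block, 48 (its x) x 64 (its y) x 16 high, 55 g; origin: centre of its underside
- tray: Grey storage tray, fixed, 68 (x) x 244 (y), walls 4 thick and 12 high, floor 4 thick. Three bays in a row along its y, at y = -80, 0 and +80, each 60 (x) x 76 (y) inside, 8 deep. Origin: centre of its underside.
- pad: Thin cork pad, 56 x 72 x 2, fixed on the floor of the tray's one empty bay and centred in it: where the block goes. Origin: centre of its underside, 4 above the table; its top is 6 above the table. Axes as the tray's.
- tray_block_a: Block already in another bay of the tray, to be left alone: white specimen block, 48 (its x) x 64 (its y) x 16 high, 55 g; origin: centre of its underside
- tray_block_b: Block already in the third bay, to be left alone: white specimen block, 48 (its x) x 64 (its y) x 16 high, 55 g; origin: centre of its underside
- petri_dish: Bystander, loose, to be left alone: closed glass dish, a disc 94 across and 21 high. Origin: centre of its underside.
- paper_punch: Bystander, loose, to be left alone: grey and black hand punch 60 x 110 x 52. Origin: centre of its underside.
- slide_box: Bystander, loose, to be left alone: flat black box 85 x 125 x 32. Origin: centre of its underside.
- beaker: Bystander, loose, to be left alone: glass beaker 66 across, 85 high. Origin: centre of its underside.
- jar: Bystander, loose, to be left alone: amber jar with black cap, 60 across, 70 high. Origin: centre of its underside.

How it is judged:
By the outcome, as a careful person would: the job done as asked, in the order asked, and still so for the second after the job is handed in, with the robot touching nothing.
It also fails if it takes over 45 s, if anything falls off the work surface, if the arm or the gripper's body presses on something with over 40 N, if the wrist force passes 120 N, or if a joint passes its speed limit or range.

### The arm

A 6-joint arm with a two-finger parallel gripper is mounted at the origin on the work surface. World frame = base frame: x ahead of the robot, y to its left, z up, the work surface at z = 0. Lengths are in m, angles in rad, forces in N, time in s.
With the tool pointing down it reaches from about 0.375 to 0.9 m from the base axis. Payload 3.1 kg.
Tool frame: the origin (TCP) lies at the very end of the fingers, on their centre line; the grasp point (between the pads) lies 19 mm behind it; z points along the fingers, y is the line along which they close (so a half turn about z gives the same grasp; the last joint's range is limited). The gripper opens to 85 mm and grips with 20 to 120 N. Pads are 22 mm wide; open, the fingers measure 114 mm over their backs; the gripper's body (76 mm by 85 mm) begins 54 mm behind the grasp point. The pads swing forward as they close: fully open they stand 13 mm farther back than shut.
Start: joints at [-1.312, 0.527, 1.433, -0, 1.181, -0.178], TCP at [0.264, -0.566, 0.231] pointing down, gripper open.
Joint ranges: [-3.08, 3.08], [-0.75, 2.2], [0.22, 2.44], [-1.43, 4.57], [0, 2.65], [-2.85, 2.85]. Speed limits (rad/s): [2.79, 2.79, 3.14, 3.14, 3.14, 3.14].

### API

Orientations are given as a unit quaternion [x, y, z, w].
In Python, from station import manip, vision gives the robot as it stands.
- The arm moves only by the tool drive_tool, never from a script. Its argument "deltas" is a list that holds one entry, the list of rows, each a list of 4 numbers: the shift along the tool's x, y, z in mm, then the turn about the tool's z in rad. A call has 1 to 5 rows; each row is the pose to reach, as a shift and turn from the pose commanded when the call began, along the tool's axes at that moment; what a row does not reach only later rows make up. A row lasts 1/12 s, in which the tool goes at most 41.7 mm and 7.16 degrees, less where a joint would pass 70% of its speed; a pose out of reach is approached as far as the arm can. A call with a gripper value outside its range is refused whole. "jaw" is the finger opening in mm, from 0 to 85.4, set as the call begins (left out, the last holds). The fingers move at their own pace and stop on an object; "force" is the grip in N (left out, the last holds). Time passes only in rows, so rows that repeat a pose let the fingers close. It gives the time, the measured TCP pose, the force, the opening and the grip force at its end, in the units of the state.
- manip.sense(): the state, without advancing time (a new reading comes with each control period).
- vision.snapshot(name): name is "side" or "top"; returns the picture (384x512x3 uint8, red, green, blue); there is no depth.
- vision.camera_model(name): a dict with "camera_matrix" (3x3 intrinsics, pixels), "D" ([k1, k2, p1, p2, k3] as OpenCV has them; the pictures are not rectified), "rvec" (rotation vector, rad) and "tvec" (3), from world to camera coordinates, as OpenCV has them. Camera axes: x right, y down, z forward; pixel columns grow to the right and rows downward; lengths in m; the calibration is good to about 2 mm. A picture is of the moment at which its call begins. camera_model takes no time and is no camera call.
- manip.sign_off(): hands the job in; it is judged then, once.
The state is a dict: "t": time; "q": joint angles; "qd": joint speeds; "tau": joint torques, N m; "tcp_pos": TCP position; "tool_rot": TCP orientation; "force": force on the tool from outside, world axes, zero at the start; "ft_torque": the same for the moment, N m; "finger_gap": opening from 0.0 (shut) to 1.0 (fully open); "gripper_force": force on a finger pad.
Only numpy, scipy, OpenCV 4.12 (cv2) and the standard library are available. Lean on these libraries where they do the work, as an engineer would, in place of code of your own. Each camera call takes 0.05 s, during which the arm holds its last target. There are 200 camera calls.

## Working session

There is one attempt and no reset: what is moved stays moved. The work goes in short steps, Python scripts to look and compute and a tool call to move; the robot and the scene stay as the last step left them, time stands still between calls to the robot, and variables do not carry over. Pictures are saved under pics/ and viewed, at most 10 in all, crops included, and the job is handed in when it is done.

Besides the shell and the picture viewer there is one more tool, called as name(argument=value, ...), one argument or row to a line, values as JSON. drive_tool: Moves the arm, as the interface text tells. Its arguments: {"type":"object","properties":{"deltas":{"type":"array"},"jaw":{"type":"number"},"force":{"type":"number"}},"required":["deltas"]}

```bash
ls; mkdir -p pics; python3 - <<'E'
from station import manip, vision
import cv2,numpy as np
s=manip.sense();print(s['t'],s['tcp_pos'],s['tool_rot'],s['finger_gap'])
for n in("side","top"):
    im=vision.snapshot(n);cv2.imwrite(f"pics/{n}0.png",cv2.resize(im[:,:,::-1],(800,600),interpolation=cv2.INTER_CUBIC))
    np.save(f"pics/{n}0.npy",im)
    m=vision.camera_model(n);print(n,m)
E
```

```text
pics
0.0 [ 0.26423124 -0.56556345  0.23031765] [ 9.76244514e-01  2.16668809e-01 -2.51700552e-05 -1.12982880e-03] 0.9976825768769524
side {'camera_matrix': array([[353.56705281,   0.        , 257.61366603],
       [  0.        , 353.56705281, 188.62375648],
       [  0.        ,   0.        ,   1.        ]]), 'D': array([-0.0273558,  0.       ,  0.       ,  0.       ,  0.       ]), 'rvec': array([ 0.76326527, -2.42213474,  1.33565809]), 'tvec': array([0.43578136, 0.24249423, 0.85865651])}
top {'camera_matrix': array([[454.32461201,   0.        , 254.26821017],
       [  0.        , 454.32461201, 194.42317886],
       [  0.        ,   0.        ,   1.        ]]), 'D': array([-0.14058112,  0.        ,  0.        ,  0.        ,  0.        ]), 'rvec': array([ 2.18940627, -2.17284615,  0.07346327]), 'tvec': array([-0.00759001,  0.55585728,  1.45652925])}
```

View pics/top0.png

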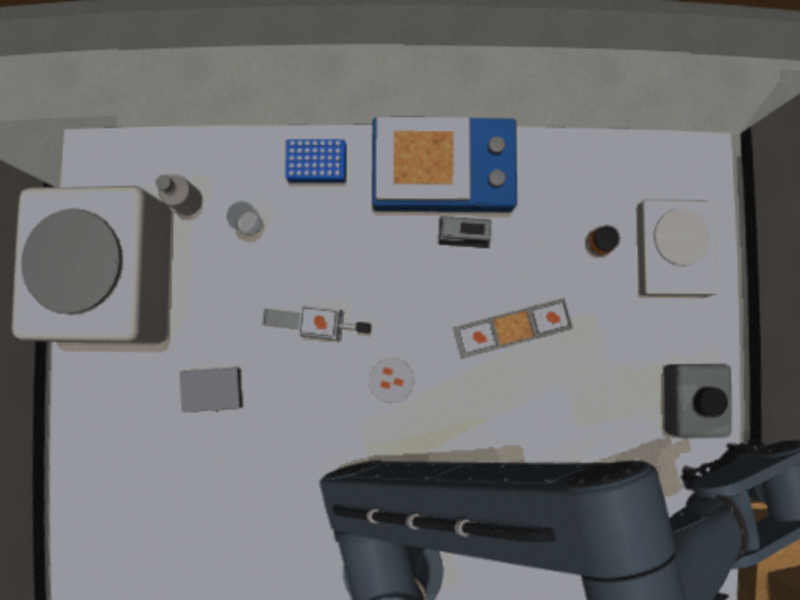

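View pics/side0.png

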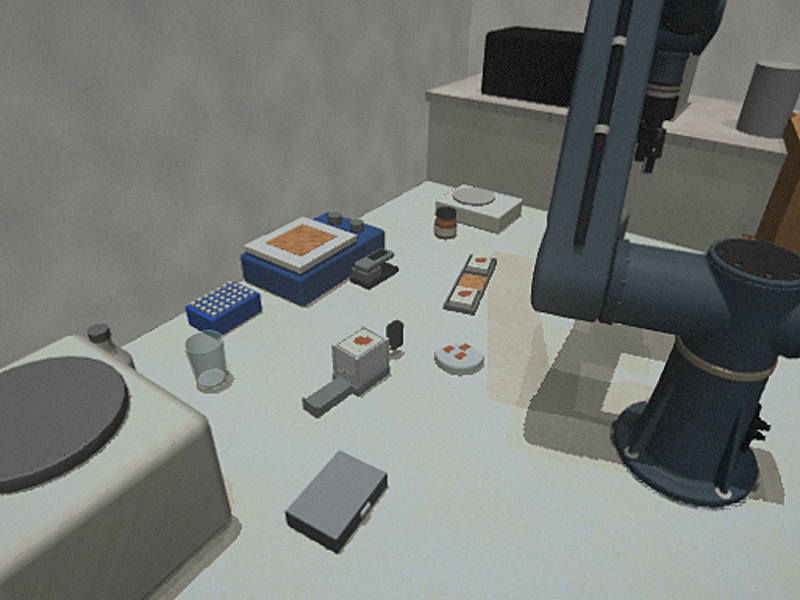

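The top view shows the dispenser at about (320,322) of the 800x600 picture, with its shelf to the left at (280,318) and its handle to the right at (362,328). The tray is at (513,328) with the cork pad in its middle bay. In the side view the dispenser is at (360,357), the handle at (395,335) and the pad at (471,282).

```bash
cat > h.py <<'E'
import numpy as np,cv2
from station import manip,vision
def ray(n,uv):
    m=vision.camera_model(n);R=cv2.Rodrigues(m['rvec'])[0]
    p=cv2.undistortPoints(np.array(uv,float).reshape(-1,1,2),m['camera_matrix'],m['D']).reshape(-1,2)
    d=np.c_[p,np.ones(len(p))]@R
    return -R.T@m['tvec'],d
def onplane(n,uv,z):
    c,d=ray(n,uv);return c+d*((z-c[2])/d[:,2])[:,None]
def tri(ut,us):
    c1,d1=ray("top",[ut]);c2,d2=ray("side",[us]);d1=d1[0];d2=d2[0]
    k=np.linalg.lstsq(np.c_[d1,-d2],c2-c1,rcond=None)[0]
    a,b=c1+d1*k[0],c2+d2*k[1];return (a+b)/2,np.linalg.norm(a-b)*1000
def proj(n,P):
    m=vision.camera_model(n);return cv2.projectPoints(np.array(P,float).reshape(-1,1,3),m['rvec'],m['tvec'],m['camera_matrix'],m['D'])[0].reshape(-1,2)
E
python3 - <<'E'
import numpy as np,cv2
t=np.load('pics/top0.npy');s=np.load('pics/side0.npy')
def z(im,x,y,w,h,k):return cv2.resize(im[y:y+h,x:x+w],(w*k,h*k),interpolation=cv2.INTER_NEAREST)[:,:,::-1]
a=z(t,164,190,80,34,8)   # dispenser top
b=z(t,284,186,88,46,6)
c=z(s,190,195,80,74,6)[:,:]
d=z(s,280,155,42,48,6)
cv=np.zeros((600,800,3),np.uint8)
cv[:272,:640]=a
cv2.imwrite('pics/c1.png',cv[:272,:640])
e=np.zeros((444+276,800,3),np.uint8)
e=np.zeros((560,800,3),np.uint8);e[:276,:528]=b;e[:288,540:792]=d
e[288:560,:640]=a
cv2.imwrite('pics/c2.png',e)
cv2.imwrite('pics/c3.png',z(s,190,200,75,66,8))
E
```

```text
(no output)
```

View pics/c2.png

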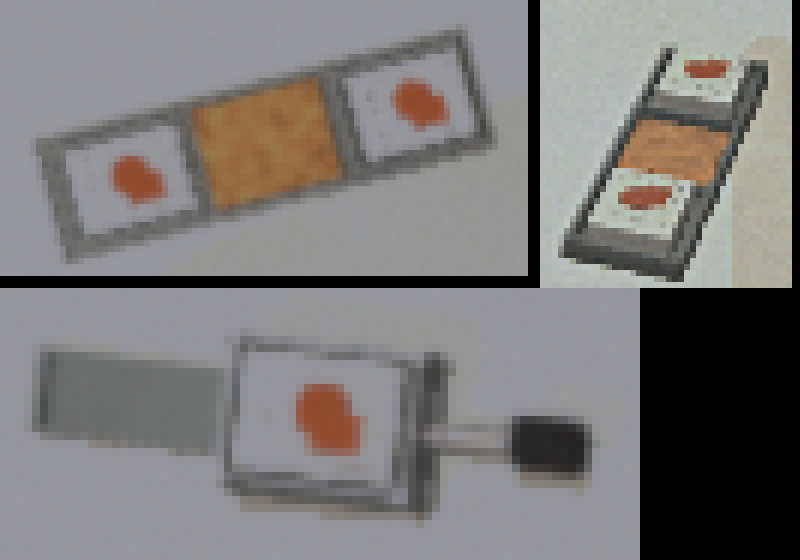

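View pics/c3.png

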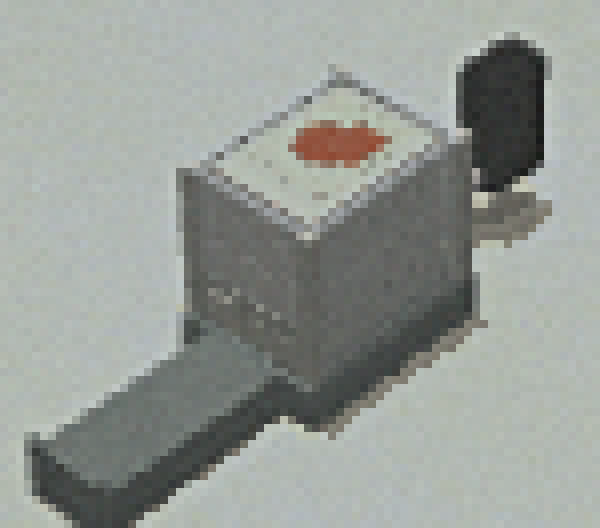

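The crops show three things:
- **Cork pad:** it fills the middle bay, with its centre near (267,142) in the tray crop.
- **Dispenser:** the magazine rim and the black handle are clear in both views.
- **Shelf:** its end lip is at the left, around (40,390).

Next I measure with masks.

```bash
cat > meas.py <<'E'
from h import *
t=np.load('pics/top0.npy');s=np.load('pics/side0.npy')
print("cams",ray("top",[[0,0]])[0],ray("side",[[0,0]])[0])
def blob(im,mask,x,y,w,h):
    m=np.zeros(im.shape[:2],np.uint8);m[y:y+h,x:x+w]=mask[y:y+h,x:x+w]
    n,l,st,c=cv2.connectedComponentsWithStats(m);i=1+np.argmax(st[1:,4]);b=(l==i).astype(np.uint8)
    ct=max(cv2.findContours(b,cv2.RETR_EXTERNAL,cv2.CHAIN_APPROX_NONE)[0],key=len)
    return c[i],st[i,4],cv2.minAreaRect(ct),ct
def hsv(im):return [a.astype(int) for a in cv2.split(cv2.cvtColor(im,cv2.COLOR_RGB2HSV))]
H,S,V=hsv(t);h2,s2,v2=hsv(s)
# pad: orange
mp=((H>8)&(H<25)&(S>100)&(V>110))
c,a,r,ct=blob(t,mp,310,192,40,40);print("pad top",c,a,r)
m2=((h2>5)&(h2<25)&(s2>90)&(v2>110));c2,a2,r2,ct2=blob(s,m2,285,170,30,18);print("pad side",c2,a2,r2)
P=onplane("top",[c],.006)[0];print("pad xy on z=6:",P,"tri",tri(c,c2))
def rect(ct,z):
    Q=onplane("top",ct.reshape(-1,2),z)[:,:2].astype(np.float32);return cv2.minAreaRect(Q*1000)
print("pad rect mm",rect(ct,.006))
# handle dark
c,a,r,ct=blob(t,(V<85),224,200,20,15);print("handle top",c,a,r,rect(ct,.07))
hx,ha,hr,hct=blob(s,(v2<70),245,200,18,26);print("handle side",hx,ha,cv2.boundingRect(hct))
# shelf
ms=(abs(H-75)<35)&(S>12)&(V>100)&(V<140)
c,a,r,ct=blob(t,ms,166,192,27,22);print("shelf",c,a,rect(ct,.018))
for nm,px in (("lipmid",[(38,104)]),("magTL",[(240,50)]),("magTR",[(412,72)]),("magBR",[(400,208)]),("magBL",[(228,202)])):
    u=np.array(px)/8+[164-.5,190-.5];print(nm,onplane("top",u,.024 if nm=="lipmid" else .08)[0])
E
python3 meas.py
```

```text
cams [ 0.44769883 -0.01266169  1.49329093] [0.03213606 0.74193921 0.65916107]
pad top [327.9476584  209.42424242] 363 ((327.9606018066406, 209.47720336914062), (16.74807357788086, 21.579246520996094), 75.0685806274414)
pad side [301.82481752 179.62043796] 137 ((301.62939453125, 179.4176483154297), (16.161319732666016, 9.00261402130127), 12.528807640075684)
pad xy on z=6: [ 0.50934306 -0.24564175  0.006     ] tri (array([ 0.50777823, -0.24595745,  0.00872154]), np.float64(3.2594110453427865))
pad rect mm ((509.2226257324219, -245.6970672607422), (54.88203811645508, 71.44197845458984), 15.223138809204102)
handle top [232.05172414 209.20689655] 58 ((232.5, 209.0), (6.0, 9.0), 90.0) ((505.91668701171875, 64.24295806884766), (18.832082748413086, 28.27420997619629), 0.46553727984428406)
handle side [252.66666667 213.69281046] 153 (248, 205, 10, 19)
shelf [188.         204.66666667] 6 ((519.873046875, 212.62503051757812), (14.534128189086914, 4.1431050300598145), 19.48221778869629)
lipmid [0.52717271 0.2767164  0.024     ]
magTL [0.54595324 0.18635404 0.08      ]
magTR [0.53785243 0.11874916 0.08      ]
magBR [0.48475961 0.12271858 0.08      ]
magBL [0.48648453 0.19006798 0.08      ]
```

```bash
cat >> meas.py <<'E'
print('-----')
reg=V[190:216,164:194];print(V[204,160:196],H[204,170],S[204,170],S[198,215],V[205,191:222])
for lo,hi,nm in((90,138,'shelf'),):
    c,a,r,ct=blob(t,(V>lo)&(V<hi),166,192,25,24);print(nm,c,a,rect(ct,.018))
c,a,r,ct=blob(t,((V>148)|(S>120)),193,196,24,21);print("mag block",c,a,rect(ct,.066))
# side/top triangulation of features: red spot of top block, handle top
R=lambda H,S:((H<14)|(H>170))&(S>110)
ca=blob(t,R(H,S),193,194,26,26)[0];cb=blob(s,R(h2,s2),220,208,25,20)[0];print("red block3",ca,cb,tri(ca,cb))
def pred(o,a):
    ex=np.array([np.cos(a),np.sin(a),0]);ey=np.array([-np.sin(a),np.cos(a),0]);o=np.r_[o,0]
    f=lambda x,y,z:o+ex*x/1000+ey*y/1000+[0,0,z/1000]
    B=[f(x,-90+y,z) for x in(-10,10) for y in(-15,15) for z in(18,70)]
    for n in("top","side"):
        q=proj(n,B);hu=cv2.convexHull(q.astype(np.float32));M=cv2.moments(hu);print(n,"handle hull cent",M['m10']/M['m00'],M['m01']/M['m00'],"bbox",q.min(0),q.max(0))
    print("rim",proj("top",[f(-29.5,38.5,80),f(29.5,38.5,80),f(29.5,-38.5,80),f(-29.5,-38.5,80),f(-17,119,18),f(17,119,18)]).round(1).tolist())
pred((.5155,.1545),-.095)
print("obs rim px",[(240/8+163.5,50/8+189.5),(412/8+163.5,72/8+189.5),(228/8+163.5,202/8+189.5)])
E
python3 meas.py | sed -n '/-----/,$p'
```

```text
-----
[158 159 158 157 159 158 158 148 119  79  99 108 109 110 111 109 109 110
 109 109 109 111 111 113 112 112 113 113 113 113 115 127 122 102 152 158] 75 10 11 [131 120 103 152 158 156 150 158 157 149 147 145 144 143 143 142 141 149
 150 156 157 157 142  91 111  84  75  91  96 146 151]
shelf [179.22568093 203.70038911] 257 ((523.7325439453125, 242.06707763671875), (76.99471282958984, 37.58498001098633), 82.9127197265625)
mag block [202.6637931  204.97844828] 232 ((516.2891845703125, 157.90818786621094), (59.78345489501953, 46.037437438964844), 83.79464721679688)
red block3 [204.4893617  205.82978723] [231.64864865 217.48648649] (array([0.51346975, 0.15039418, 0.08115412]), np.float64(2.796696247710878))
top handle hull cent 232.64334601987065 208.93716835850333 bbox [227.19963046 205.00509462] [238.06045429 212.87055301]
side handle hull cent 251.3522168197246 213.87015466501265 bbox [245.35952051 203.09833988] [257.47331369 224.83524966]
rim [[190.2, 213.7], [192.3, 194.9], [216.7, 197.4], [214.7, 216.2], [169.1, 207.9], [170.3, 197.6]]
obs rim px [(193.5, 195.75), (215.0, 198.5), (192.0, 214.75)]
```

The mask fits agree: the dispenser origin is at about (0.515, 0.155) with a yaw of about -0.10 rad. The handle axis is at about (0.506, 0.066), and the pad is at (0.509, -0.246) with a yaw of 0.266 rad. Block 3's top triangulates to z = 81. That fits a stack resting on the 16 mm slide, since 34 + 48 = 82. Next I move above the handle.

drive_tool(
  deltas=[
    [[29,-28,0,0],[58,-56,0,0],[87,-84,0,0],[115,-111,0,0],[144,-139,0,0]],
  ],
  jaw=60,
  force=40,
)

```text
t: 0.52
tcp_pos: [0.3362, -0.3776, 0.2309]
tool_rot: [0.976, 0.216, -0.0, -0.0]
force: [1.5, 0.7, 0.1]
finger_gap: 0.704
gripper_force: 0.0
```

drive_tool(
  deltas=[
    [[29,-28,0,0],[58,-56,0,0],[87,-84,0,0],[115,-111,0,0],[144,-139,0,0]],
  ],
)

```text
t: 0.93
tcp_pos: [0.4079, -0.1907, 0.2312]
tool_rot: [0.976, 0.216, -0.0, -0.0]
force: [0.9, 0.1, 0.8]
finger_gap: 0.702
gripper_force: 0.0
```

drive_tool(
  deltas=[
    [[29,-28,0,-0.1],[58,-56,0,-0.2],[87,-84,0,-0.3],[115,-111,0,-0.4],[144,-139,0,-0.5]],
  ],
)

```text
t: 1.35
tcp_pos: [0.4795, -0.0037, 0.2312]
tool_rot: [0.891, 0.454, -0.0, -0.0]
force: [0.7, -0.8, -0.8]
finger_gap: 0.702
gripper_force: 0.0
```

drive_tool(
  deltas=[
    [[20,-6,15,-0.106],[40,-12,30,-0.212],[60,-16,50,-0.318],[72,-19,65,-0.424],[72,-19,81,-0.528]],
  ],
)

```text
t: 1.77
tcp_pos: [0.5075, 0.0659, 0.1494]
tool_rot: [0.741, 0.672, 0.001, 0.0]
force: [-0.0, -0.4, -0.1]
finger_gap: 0.701
gripper_force: 0.0
```

```bash
python3 - <<'E'
from h import *
s=manip.sense();q=s['tool_rot'];print(s['t'],s['tcp_pos'],2*np.arctan2(q[1],q[0]))
im={n:vision.snapshot(n) for n in("top","side")}
for n in im:print(n,proj(n,[s['tcp_pos'],[.506,.066,.07]]).round(1).tolist())
a=im["top"][185:225,190:250];b=im["side"][165:240,215:290]
z=lambda i,k:cv2.resize(i,None,fx=k,fy=k,interpolation=cv2.INTER_NEAREST)[:,:,::-1]
o=np.zeros((450,800,3),np.uint8);o[:240,:360]=z(a,6);o[:450,350:800]=z(b,6);cv2.imwrite("pics/g1.png",o)
E
```

```text
1.7667 [0.50754231 0.06585498 0.14936285] 1.4728357250347637
top [[230.5, 207.3], [231.9, 209.0]]
side [[251.3, 183.2], [251.5, 207.0]]
```

View pics/g1.png

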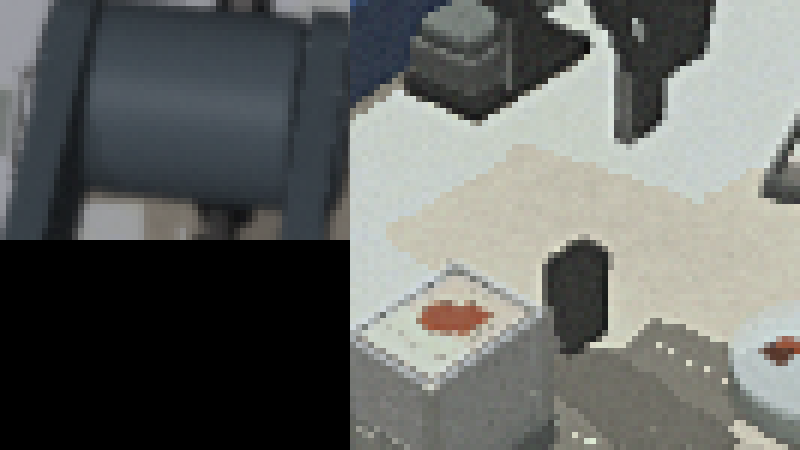

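```bash
python3 - <<'E'
from h import *
t=np.array([.5075,.0659,.1494]);ex=np.array([.995,-.1,0]);ey=np.array([.1,.995,0])
for nm,P in dict(nearfar=[t-ex*.03,t-ex*.0445,t+ex*.03,t+ex*.0445],up=[t-ex*.037+[0,0,.006],t+ex*.037+[0,0,.006]],shaft=[t+[0,0,.08]]).items():
    u=proj("side",P);print(nm,u.round(1).tolist(),((u-[215,165])*6+[350,0]).round().tolist())
im=vision.snapshot("side");cv2.imwrite("pics/g2.png",cv2.resize(im[100:220,190:350],None,fx=5,fy=5,interpolation=cv2.INTER_NEAREST)[:,:,::-1])
E
```

```text
nearfar [[259.6, 187.1], [263.8, 189.0], [243.2, 179.4], [239.3, 177.7]] [[618.0, 132.0], [643.0, 144.0], [519.0, 87.0], [496.0, 76.0]]
up [[261.7, 186.1], [241.3, 176.7]] [[630.0, 127.0], [508.0, 70.0]]
shaft [[251.5, 157.2]] [[569.0, -47.0]]
```

View pics/g2.png

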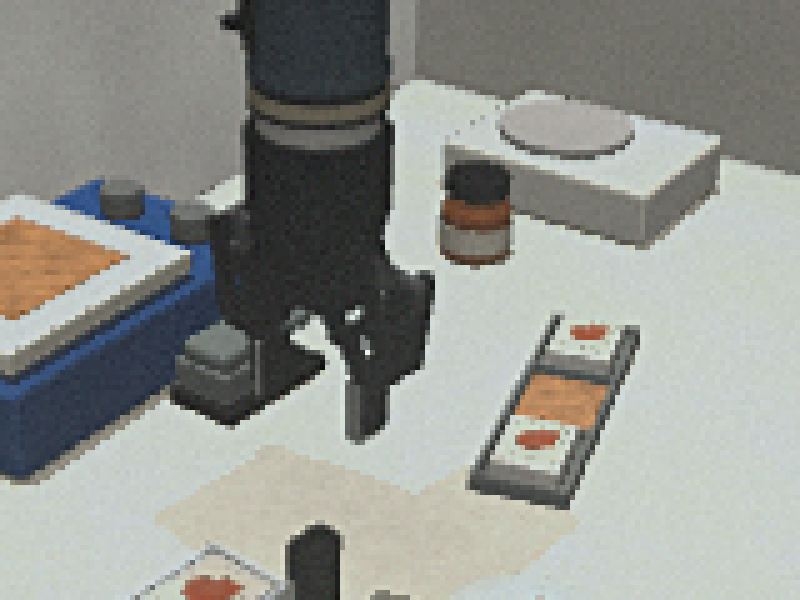

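The near fingertip is at about (263,188) in side-camera pixels, where it was predicted to be. The far finger is hidden against the punch. The fingers straddle the handle, so I descend.

drive_tool(
  deltas=[
    [[0,-1,25,0],[0,-1,50,0],[0,-1,75,0],[0,-1,95,0],[0,-1,108,0]],
  ],
)

```text
t: 2.33
tcp_pos: [0.5058, 0.063, 0.0417]
tool_rot: [0.745, 0.667, -0.0, -0.0]
force: [-0.1, -0.1, 0.5]
finger_gap: 0.703
gripper_force: 0.0
```

drive_tool(
  deltas=[
    [[0,0,0,0],[0,0,0,0],[0,0,0,0],[0,0,0,0],[0,0,0,0]],
  ],
  jaw=10,
  force=50,
)

```text
t: 2.75
tcp_pos: [0.507, 0.0633, 0.0438]
tool_rot: [0.744, 0.668, 0.001, 0.001]
force: [0.2, -2.2, 4.4]
finger_gap: 0.225
gripper_force: 51.6
```

drive_tool(
  deltas=[
    [[-5,0,0,0],[-10,0,0,0],[-15,0,0,0],[-20,0,0,0],[-25,0,0,0]],
  ],
)

```text
t: 3.17
tcp_pos: [0.5044, 0.0397, 0.0438]
tool_rot: [0.744, 0.668, 0.002, 0.001]
force: [0.7, 7.4, 7.1]
finger_gap: 0.224
gripper_force: 52.1
```

drive_tool(
  deltas=[
    [[-5,0,0,0],[-10,0,0,0],[-15,0,0,0],[-20,0,0,0],[-25,0,0,0]],
  ],
)

```text
t: 3.58
tcp_pos: [0.5017, 0.0152, 0.0437]
tool_rot: [0.744, 0.668, 0.002, 0.001]
force: [2.4, 8.6, 6.5]
finger_gap: 0.226
gripper_force: 52.1
```

drive_tool(
  deltas=[
    [[-5,0,0,0],[-10,0,0,0],[-15,0,0,0],[-20,0,0,0],[-22,0,0,0]],
  ],
)

```text
t: 4.0
tcp_pos: [0.4994, -0.0068, 0.0438]
tool_rot: [0.744, 0.668, 0.002, 0.001]
force: [1.6, 10.4, 7.3]
finger_gap: 0.225
gripper_force: 52.1
```

drive_tool(
  deltas=[
    [[-2,0,0,0],[-4,0,0,0],[-6,0,0,0],[-7,0,0,0],[-8,0,0,0]],
  ],
)

```text
t: 4.42
tcp_pos: [0.4985, -0.0143, 0.0437]
tool_rot: [0.744, 0.668, 0.002, 0.0]
force: [2.3, 11.7, 7.8]
finger_gap: 0.224
gripper_force: 52.2
```

drive_tool(
  deltas=[
    [[-0.5,0,0,0],[-1,0,0,0],[-1.5,0,0,0],[-2,0,0,0],[-2,0,0,0]],
  ],
)

```text
t: 4.83
tcp_pos: [0.4984, -0.0162, 0.0438]
tool_rot: [0.744, 0.668, 0.002, 0.0]
force: [2.8, 9.1, 7.4]
finger_gap: 0.226
gripper_force: 52.2
```

drive_tool(
  deltas=[
    [[-0.5,0,0,0],[-1,0,0,0],[-1,0,0,0],[-1,0,0,0]],
  ],
)

```text
t: 5.17
tcp_pos: [0.4983, -0.0164, 0.0437]
tool_rot: [0.744, 0.668, 0.002, 0.0]
force: [4.7, 13.6, 7.0]
finger_gap: 0.224
gripper_force: 52.1
```

drive_tool(
  deltas=[
    [[-0.5,0,0,0],[-1,0,0,0],[-1,0,0,0],[-1,0,0,0]],
  ],
)

```text
t: 5.5
tcp_pos: [0.4983, -0.0164, 0.0437]
tool_rot: [0.744, 0.668, 0.003, -0.0]
force: [4.9, 18.9, 8.0]
finger_gap: 0.229
gripper_force: 52.1
```

```bash
python3 - <<'E'
from h import *
print(manip.sense()['force'])
im=vision.snapshot("side");cv2.imwrite("pics/g3.png",cv2.resize(im[180:280,170:300],None,fx=6,fy=6,interpolation=cv2.INTER_NEAREST)[:,:,::-1])
h2,s2,v2=[a.astype(int) for a in cv2.split(cv2.cvtColor(im,cv2.COLOR_RGB2HSV))]
m=(((h2<14)|(h2>170))&(s2>110))[200:235,215:250];y,x=np.nonzero(m);print("red",x.mean()+215,y.mean()+200,"pred z66",proj("side",[[.5135,.1504,.066],[.5135,.1504,.082]]))
E
```

```text
[ 4.94388158 18.90905462  8.02056307]
red 232.45945945945945 221.2972972972973 pred z66 [[231.25686274 221.89332237]
 [231.1125412  217.18228717]]
```

View pics/g3.png

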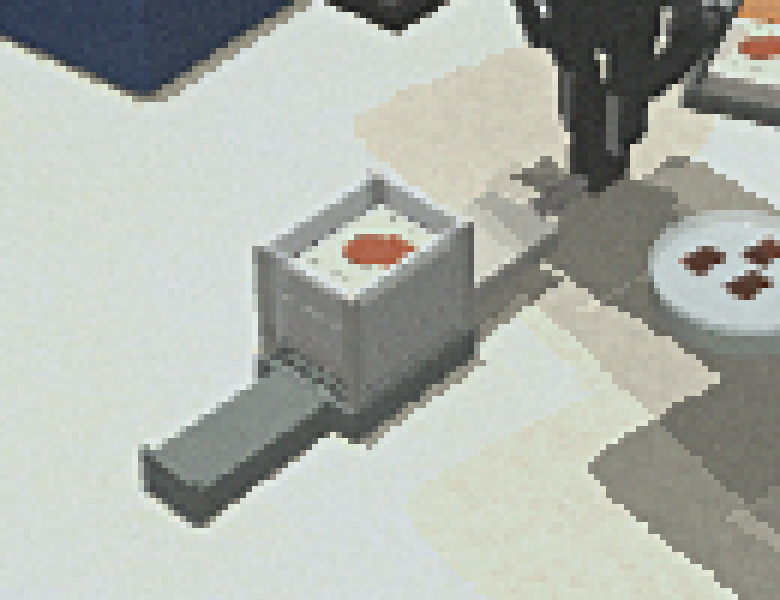

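The stop is reached: the force is rising with no further travel. The stack has dropped too, with the red spot at row 221 matching the z = 66 prediction and the rim now standing above the block. Now I ease the slide back.

drive_tool(
  deltas=[
    [[3,0,0,0],[6,0,0,0],[9,0,0,0],[12,0,0,0],[15,0,0,0]],
  ],
)

```text
t: 5.97
tcp_pos: [0.4998, -0.0036, 0.0438]
tool_rot: [0.744, 0.668, 0.002, 0.001]
force: [2.1, 7.6, 7.1]
finger_gap: 0.229
gripper_force: 52.2
```

drive_tool(
  deltas=[
    [[3,0,0,0],[6,0,0,0],[9,0,0,0],[12,0,0,0],[15,0,0,0]],
  ],
)

```text
t: 6.38
tcp_pos: [0.5013, 0.011, 0.0438]
tool_rot: [0.744, 0.668, 0.002, 0.001]
force: [1.0, 6.8, 8.4]
finger_gap: 0.222
gripper_force: 52.2
```

drive_tool(
  deltas=[
    [[3,0,0,0],[6,0,0,0],[9,0,0,0],[12,0,0,0],[15,0,0,0]],
  ],
)

```text
t: 6.8
tcp_pos: [0.5029, 0.0257, 0.0438]
tool_rot: [0.744, 0.668, 0.002, 0.001]
force: [0.5, 4.9, 6.8]
finger_gap: 0.224
gripper_force: 52.2
```

drive_tool(
  deltas=[
    [[3,0,0,0],[6,0,0,0],[9,0,0,0],[12,0,0,0],[15,0,0,0]],
  ],
)

```text
t: 7.22
tcp_pos: [0.5045, 0.0405, 0.0438]
tool_rot: [0.744, 0.668, 0.002, 0.001]
force: [1.1, 4.5, 7.4]
finger_gap: 0.223
gripper_force: 52.2
```

drive_tool(
  deltas=[
    [[3,0,0,0],[6,0,0,0],[9,0,0,0],[11,0,0,0],[13,0,0,0]],
  ],
)

```text
t: 7.63
tcp_pos: [0.5059, 0.0533, 0.0438]
tool_rot: [0.744, 0.668, 0.001, 0.001]
force: [0.2, 3.6, 7.1]
finger_gap: 0.224
gripper_force: 52.1
```

Ten mm to go, until home pushes back.

drive_tool(
  deltas=[
    [[2,0,0,0],[4,0,0,0],[6,0,0,0],[7.5,0,0,0],[9,0,0,0]],
  ],
)

```text
t: 8.05
tcp_pos: [0.5068, 0.0622, 0.0438]
tool_rot: [0.744, 0.668, 0.001, 0.001]
force: [0.9, 2.8, 7.4]
finger_gap: 0.221
gripper_force: 52.0
```

drive_tool(
  deltas=[
    [[0.5,0,0,0],[1,0,0,0],[1.5,0,0,0],[1.5,0,0,0],[1.5,0,0,0]],
  ],
)

```text
t: 8.47
tcp_pos: [0.507, 0.0633, 0.0438]
tool_rot: [0.744, 0.668, 0.001, 0.001]
force: [-0.1, 1.2, 6.8]
finger_gap: 0.224
gripper_force: 52.1
```

drive_tool(
  deltas=[
    [[0.5,0,0,0],[1,0,0,0],[1,0,0,0]],
  ],
)

```text
t: 8.72
tcp_pos: [0.507, 0.0633, 0.0438]
tool_rot: [0.744, 0.669, 0.001, 0.001]
force: [-0.4, -2.8, 8.1]
finger_gap: 0.226
gripper_force: 52.1
```

drive_tool(
  deltas=[
    [[0,0,0,0],[0,0,0,0],[0,0,0,0],[0,0,0,0],[0,0,0,0]],
  ],
  jaw=62,
)

```text
t: 9.13
tcp_pos: [0.5057, 0.0643, 0.0422]
tool_rot: [0.744, 0.669, -0.0, -0.0]
force: [-0.1, 0.6, 0.0]
finger_gap: 0.723
gripper_force: 0.0
```

drive_tool(
  deltas=[
    [[0,0,-20,0],[0,0,-45,0],[0,0,-75,0],[0,0,-105,0],[0,0,-130,0]],
  ],
)

```text
t: 9.55
tcp_pos: [0.5058, 0.0643, 0.1739]
tool_rot: [0.744, 0.669, 0.0, 0.0]
force: [1.3, -0.1, 0.2]
finger_gap: 0.728
gripper_force: 0.0
```

```bash
python3 - <<'E'
from h import *
print(manip.sense()['tcp_pos'])
for n in("top","side"):
    im=vision.snapshot(n);np.save(f"pics/{n}1.npy",im)
t=np.load('pics/top1.npy');s=np.load('pics/side1.npy')
z=lambda i,k:cv2.resize(i,None,fx=k,fy=k,interpolation=cv2.INTER_NEAREST)[:,:,::-1]
o=np.zeros((560,800,3),np.uint8);o[:210,:560]=z(t[190:220,160:240],7)
o[212:560,:480]=z(s[205:263,185:265],6);cv2.imwrite("pics/g4.png",o)
E
```

```text
[0.50584892 0.06428038 0.1739346 ]
```

View pics/g4.png

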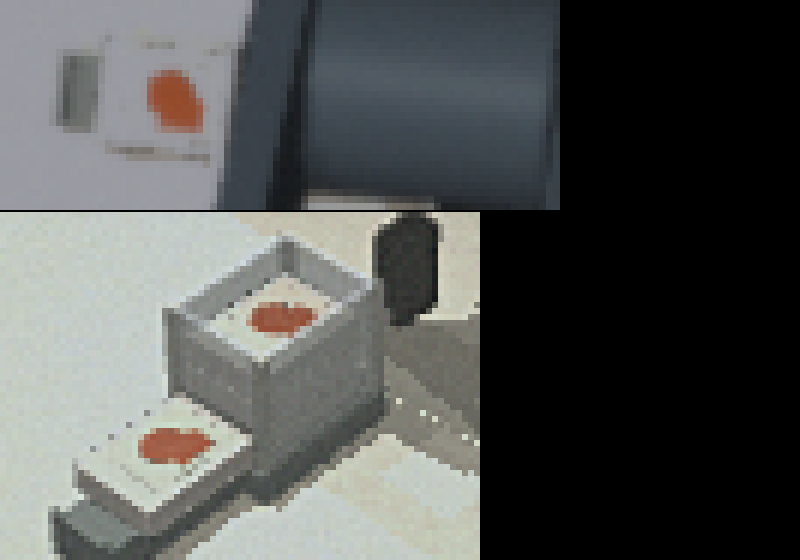

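One block lies on the shelf, and its stack mates rest on the slide in the magazine. In the side crop its top face has corners at (80,462), (180,398), (252,437) and (150,515). I locate it from these and the red spot.

```bash
python3 - <<'E'
from h import *
t=np.load('pics/top1.npy');s=np.load('pics/side1.npy')
sc=np.array([(80,462),(180,398),(252,437),(150,515)])/6.+[184.5,204.5-212/6]
tc=np.array([(103,40),(104,148)])/7.+[159.5,189.5]
print("side corners z34",onplane("side",sc,.034).round(4).tolist(), onplane("side",sc,.034).mean(0))
print("top corners z34",onplane("top",tc,.034).round(4).tolist())
print("tri",tri(tc[0],sc[0]),tri(tc[1],sc[3]))
def red(im,x,y,w,h):
    H,S,V=cv2.split(cv2.cvtColor(im,cv2.COLOR_RGB2HSV));m=((H<14)|(H>170))&(S>110);b,a=np.nonzero(m[y:y+h,x:x+w]);return a.mean()+x,b.mean()+y
a=red(t,175,195,20,18);b=red(s,200,235,25,20);print("red tri",a,b,tri(a,b),onplane("top",[a],.034),onplane("side",[b],.034))
V=t.max(2).astype(int);print(V[197:208,170:180])
o=np.array([.5150,.1555]);e=np.array([.1,.995]);print("shelf pts",o+e*.0705,o+e*.0855)
E
```

```text
side corners z34 [[0.5469, 0.2504, 0.034], [0.5394, 0.1922, 0.034], [0.4963, 0.194, 0.034], [0.5003, 0.2579, 0.034]] [0.52072532 0.22363269 0.034     ]
top corners z34 [[0.5504, 0.2557, 0.034], [0.5005, 0.2543, 0.034]]
tri (array([0.5479059 , 0.25344369, 0.03606757]), np.float64(5.982780493833866)) (array([0.50134804, 0.25535913, 0.03137297]), np.float64(1.9858399631958534))
red tri (np.float64(184.45238095238096), np.float64(204.02380952380952)) (np.float64(213.47826086956522), np.float64(243.43478260869566)) (array([0.52080886, 0.22056916, 0.03562433]), np.float64(3.1094573072476215)) [[0.52214555 0.22177365 0.034     ]] [[0.52067128 0.21847469 0.034     ]]
[[138 139 141 146 143 158 162 163 161 160]
 [ 97 110 117 119 133 157 162 162 162 163]
 [ 92 105 111 116 140 158 162 162 161 162]
 [ 99 109 112 116 143 159 162 162 162 162]
 [ 98 108 112 116 146 159 161 163 162 163]
 [101 110 112 115 152 162 161 162 162 161]
 [101 110 110 105 151 161 162 162 163 161]
 [101 110 111 113 152 161 162 160 161 161]
 [102 111 111 119 154 161 161 156 160 162]
 [103 110 112 128 156 162 163 161 161 162]
 [109 111 113 135 157 162 162 161 160 161]]
shelf pts [0.52205   0.2256475] [0.52355   0.2405725]
```

drive_tool(
  deltas=[
    [[35,-1,0,0],[70,-1,0,0],[105,-1,0,0],[140,-1,0,0],[161,-1,0,0]],
  ],
)

```text
t: 10.07
tcp_pos: [0.5213, 0.2273, 0.1711]
tool_rot: [0.743, 0.669, -0.0, -0.001]
force: [0.4, 0.6, 0.7]
finger_gap: 0.724
gripper_force: 0.0
```

drive_tool(
  deltas=[
    [[0,0,30,0],[0,0,60,0],[0,0,90,0],[0,0,110,0],[0,0,110,0]],
  ],
)

```text
t: 10.48
tcp_pos: [0.5176, 0.2236, 0.0571]
tool_rot: [0.743, 0.669, -0.005, -0.003]
force: [-0.6, 0.5, -0.8]
finger_gap: 0.726
gripper_force: 0.0
```

```bash
python3 - <<'E'
from h import *
s=manip.sense();q=s['tool_rot'];print(s['tcp_pos'],2*np.arctan2(q[1],q[0]))
im=vision.snapshot("side");cv2.imwrite("pics/g5.png",cv2.resize(im[185:275,160:270],None,fx=6,fy=6,interpolation=cv2.INTER_NEAREST)[:,:,::-1])
t=np.array(s['tcp_pos']);ex=np.array([.995,-.1,0])
u=proj("side",[t-ex*.031,t-ex*.045,t+ex*.031,t+ex*.045]);print(((u-[160,185]+.5)*6).round())
E
```

```text
[0.51760644 0.22356794 0.05708052] 1.4650192578699808
[[370. 354.]
 [393. 369.]
 [270. 292.]
 [248. 278.]]
```

View pics/g5.png

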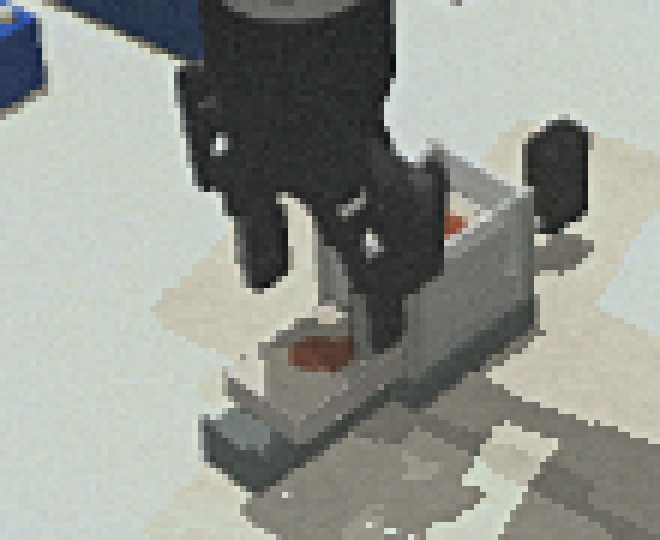

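The fingers straddle the block with the near tip at about (385,352), some 3 mm above TCP height. I'll grip with the TCP at z = 24 mm so the tips clear the tray walls later. First I let it settle.

drive_tool(
  deltas=[
    [[0,0,0,0],[0,0,0,0]],
  ],
)

```text
t: 10.7
tcp_pos: [0.5228, 0.2246, 0.0633]
tool_rot: [0.744, 0.669, 0.001, 0.001]
force: [-0.0, 0.6, -0.6]
finger_gap: 0.725
gripper_force: 0.0
```

drive_tool(
  deltas=[
    [[0,0,12,0],[0,0,24,0],[0,0,34,0],[0,0,39,0],[0,0,39,0]],
  ],
)

```text
t: 11.12
tcp_pos: [0.5207, 0.2241, 0.0216]
tool_rot: [0.744, 0.669, -0.001, -0.001]
force: [0.5, -0.6, 0.9]
finger_gap: 0.729
gripper_force: 0.0
```

drive_tool(
  deltas=[
    [[0,0,0,0],[0,0,0,0],[0,0,0,0],[0,0,0,0],[0,0,0,0]],
  ],
  jaw=35,
  force=40,
)

```text
t: 11.53
tcp_pos: [0.522, 0.2244, 0.0235]
tool_rot: [0.744, 0.669, 0.0, 0.0]
force: [-0.1, 0.0, 0.2]
finger_gap: 0.55
gripper_force: 41.7
```

drive_tool(
  deltas=[
    [[0,0,-5,0],[0,0,-12,0],[0,0,-24,0],[0,0,-40,0],[0,0,-60,0]],
  ],
)

```text
t: 11.95
tcp_pos: [0.5213, 0.2243, 0.0842]
tool_rot: [0.744, 0.669, -0.001, -0.0]
force: [0.4, -0.9, -0.2]
finger_gap: 0.546
gripper_force: 41.7
```

drive_tool(
  deltas=[
    [[0,0,-20,0],[0,0,-40,0],[0,0,-60,0],[0,0,-75,0],[0,0,-75,0]],
  ],
)

```text
t: 12.37
tcp_pos: [0.5242, 0.225, 0.1628]
tool_rot: [0.743, 0.669, 0.004, 0.002]
force: [0.0, 0.2, 0.5]
finger_gap: 0.546
gripper_force: 41.8
```

```bash
python3 - <<'E'
from h import *
s=manip.sense();print(s['tcp_pos'],s['finger_gap'])
im=vision.snapshot("side");cv2.imwrite("pics/g6.png",cv2.resize(im[130:270,150:310],None,fx=4,fy=4,interpolation=cv2.INTER_NEAREST)[:,:,::-1])
E
```

```text
[0.5242452  0.2249725  0.16282674] 0.5464332730506751
```

View pics/g6.png

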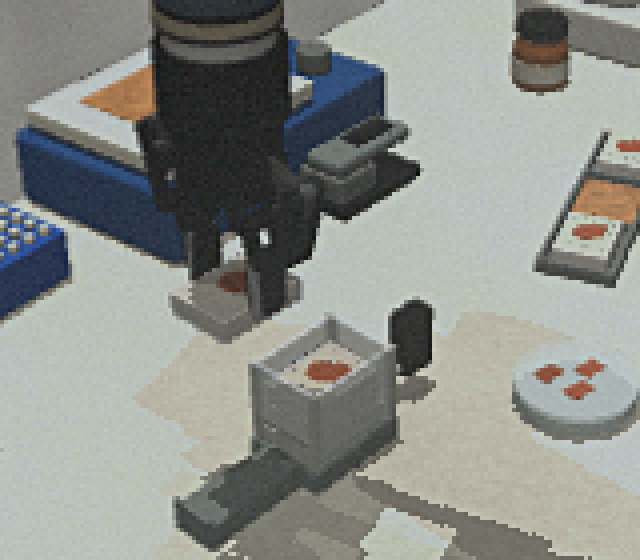

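The block is held level and one shelf is left empty, with the tray to the right. Next is the carry to the tray.

drive_tool(
  deltas=[
    [[-10,1,0,0],[-28,2,0,0],[-52,4,0,0],[-78,6,0,0],[-104,8,0,0]],
  ],
)

```text
t: 12.83
tcp_pos: [0.5174, 0.1186, 0.1569]
tool_rot: [0.743, 0.669, -0.001, -0.001]
force: [-0.3, -1.3, -0.8]
finger_gap: 0.548
gripper_force: 41.8
```

drive_tool(
  deltas=[
    [[-28,2,0,0],[-56,4,0,0],[-84,6,0,0],[-112,8,0,0],[-140,11,0,0]],
  ],
)

```text
t: 13.25
tcp_pos: [0.5131, -0.0219, 0.1569]
tool_rot: [0.744, 0.669, -0.001, -0.002]
force: [-0.2, -0.7, -0.8]
finger_gap: 0.546
gripper_force: 41.8
```

drive_tool(
  deltas=[
    [[-28,2,0,-0.074],[-56,4,0,-0.148],[-84,6,0,-0.222],[-112,8,0,-0.296],[-140,11,0,-0.372]],
  ],
)

```text
t: 13.67
tcp_pos: [0.5091, -0.1619, 0.1568]
tool_rot: [0.606, 0.796, -0.0, -0.002]
force: [0.0, -0.5, -1.0]
finger_gap: 0.551
gripper_force: 41.8
```

```bash
cat > rem.py <<'E'
from h import *
s=manip.sense();q=s['tool_rot'];p=2*np.arctan2(q[1],q[0]);d=np.array([.5093,-.2457])-s['tcp_pos'][:2]
print(s['t'],s['tcp_pos'],p,"dx,dy mm",1000*d@[np.cos(p),np.sin(p)],1000*d@[np.sin(p),-np.cos(p)],"turn",p-1.837)
E
python3 rem.py; python3 - <<'E'
from h import *
t=np.load('pics/top0.npy');V=t.max(2);m=np.zeros(V.shape,np.uint8);m[186:232,284:372]=(V<135)[186:232,284:372]
n,l,st,c=cv2.connectedComponentsWithStats(m);i=1+np.argmax(st[1:,4]);b,a=np.nonzero(l==i)
Q=onplane("top",np.c_[a,b],.012)[:,:2].astype(np.float32)*1000;print("tray",cv2.minAreaRect(Q))
E
```

```text
13.6667 [ 0.5091089  -0.16194997  0.15682216] 1.8400788306339 dx,dy mm -80.78269094576852 -22.09663112083273 turn 0.0030788306339000204
tray ((508.8067626953125, -245.69696044921875), (70.3079833984375, 246.304443359375), 15.184765815734863)
```

The tray outline gives a centre of (508.8, -245.7) mm at 15.2°, with a size of 70 x 246 mm. That agrees with the pad measurement.

drive_tool(
  deltas=[
    [[-25,-7,0,0],[-50,-14,0,0],[-68,-19,10,0],[-78,-21,30,0],[-81,-22,50,0]],
  ],
)

```text
t: 14.08
tcp_pos: [0.5107, -0.2476, 0.1071]
tool_rot: [0.608, 0.794, -0.0, 0.001]
force: [0.7, -0.6, -1.1]
finger_gap: 0.548
gripper_force: 41.8
```

drive_tool(
  deltas=[
    [[0,0,25,0],[0,0,45,0],[0,0,60,0],[0,0,65,0],[0,0,65,0]],
  ],
)

```text
t: 14.5
tcp_pos: [0.5091, -0.2438, 0.041]
tool_rot: [0.607, 0.794, -0.0, -0.003]
force: [-0.2, -0.6, -0.3]
finger_gap: 0.544
gripper_force: 41.7
```

drive_tool(
  deltas=[
    [[0,0,0,0],[0,0,0,0],[0,0,0,0]],
  ],
)

```text
t: 14.75
tcp_pos: [0.5117, -0.2451, 0.0444]
tool_rot: [0.607, 0.795, -0.0, 0.001]
force: [0.2, 1.2, -1.0]
finger_gap: 0.547
gripper_force: 41.7
```

```bash
python3 rem.py; python3 - <<'E'
from h import *
# held block: red spot and outline check in both views
s=manip.sense();print(s['force'])
im=vision.snapshot("side");H,S,V=cv2.split(cv2.cvtColor(im,cv2.COLOR_RGB2HSV));m=(((H<14)|(H>170))&(S>110)).astype(np.uint8)
n,l,st,c=cv2.connectedComponentsWithStats(m)
print([(c[i].round(1),st[i,4]) for i in range(1,n) if st[i,4]>5 and 270<c[i][0]<330 and 140<c[i][1]<210])
print(proj("side",[[.5093,-.2457,.054]]))
E
```

```text
14.75 [ 0.51174775 -0.24505194  0.04435481] 1.8369291905601723 dx,dy mm 0.018516460655183125 -2.532018812809927 turn -7.080943982762378e-05
[ 0.18898374  1.17263151 -1.03570153]
[(array([281.5, 142.1]), np.int32(26)), (array([297. , 187.6]), np.int32(17))]
[[302.01213015 168.45002489]]
```

drive_tool(
  deltas=[
    [[0,-2,8,0],[0,-2,16,0],[0,-2,22,0],[0,-2,22,0],[0,-2,22,0]],
  ],
)

```text
t: 15.22
tcp_pos: [0.5088, -0.2447, 0.0205]
tool_rot: [0.607, 0.795, 0.0, -0.001]
force: [0.6, 0.1, -0.4]
finger_gap: 0.55
gripper_force: 41.8
```

drive_tool(
  deltas=[
    [[0,0,0,0],[0,0,0,0]],
  ],
)

```text
t: 15.38
tcp_pos: [0.5094, -0.2452, 0.0214]
tool_rot: [0.607, 0.795, -0.0, 0.0]
force: [0.2, -0.6, -0.0]
finger_gap: 0.546
gripper_force: 41.8
```

```bash
python3 rem.py
```

```text
15.3833 [ 0.50941946 -0.24520613  0.02137755] 1.836843780689319 dx,dy mm -0.4450861871071307 -0.245105407858431 turn -0.00015621931068099393
```

drive_tool(
  deltas=[
    [[0,0,3,0],[0,0,5,0],[0,0,7,0],[0,0,8,0],[0,0,8,0]],
  ],
)

```text
t: 15.8
tcp_pos: [0.5091, -0.245, 0.013]
tool_rot: [0.607, 0.795, -0.0, -0.0]
force: [-0.7, 0.0, -0.4]
finger_gap: 0.546
gripper_force: 41.8
```

drive_tool(
  deltas=[
    [[0,0,0.5,0],[0,0,1,0],[0,0,1,0],[0,0,1,0]],
  ],
)

```text
t: 16.13
tcp_pos: [0.5092, -0.2451, 0.0123]
tool_rot: [0.607, 0.795, 0.0, 0.0]
force: [-0.0, -0.3, -1.0]
finger_gap: 0.548
gripper_force: 41.8
```

drive_tool(
  deltas=[
    [[0,0,0.5,0],[0,0,0.5,0],[0,0,1,0],[0,0,1,0]],
  ],
)

```text
t: 16.47
tcp_pos: [0.5092, -0.2451, 0.0113]
tool_rot: [0.607, 0.795, -0.0, -0.0]
force: [-0.5, -0.1, -0.7]
finger_gap: 0.548
gripper_force: 41.8
```

drive_tool(
  deltas=[
    [[0,0,0.3,0],[0,0,0.6,0],[0,0,0.6,0],[0,0,0.6,0]],
  ],
)

```text
t: 16.8
tcp_pos: [0.5092, -0.2451, 0.0112]
tool_rot: [0.607, 0.795, -0.0, 0.0]
force: [-1.0, 1.0, 6.7]
finger_gap: 0.548
gripper_force: 42.4
```

It makes contact at the expected height, with the block on the pad at 6.7 N. I release and rise straight up.

drive_tool(
  deltas=[
    [[0,0,0,0],[0,0,0,0],[0,0,0,0],[0,0,0,0]],
  ],
  jaw=60,
)

```text
t: 17.13
tcp_pos: [0.5092, -0.2451, 0.0104]
tool_rot: [0.607, 0.795, 0.0, -0.0]
force: [0.0, 0.1, -0.9]
finger_gap: 0.704
gripper_force: 0.0
```

drive_tool(
  deltas=[
    [[0,0,-4,0],[0,0,-12,0],[0,0,-30,0],[0,0,-60,0],[0,0,-95,0]],
  ],
)

```text
t: 17.55
tcp_pos: [0.5081, -0.2443, 0.1057]
tool_rot: [0.607, 0.795, -0.0, -0.002]
force: [0.2, -0.1, -1.0]
finger_gap: 0.705
gripper_force: 0.0
```

drive_tool(
  deltas=[
    [[-30,0,-30,0],[-65,0,-60,0],[-105,0,-80,0],[-145,0,-90,0],[-175,0,-90,0]],
  ],
)

```text
t: 17.97
tcp_pos: [0.5569, -0.4169, 0.201]
tool_rot: [0.607, 0.795, -0.001, 0.004]
force: [1.0, -0.4, 0.2]
finger_gap: 0.7
gripper_force: 0.0
```

```bash
python3 - <<'E'
from h import *
s=manip.sense();print(s['t'],s['tcp_pos'],s['force'])
t=vision.snapshot("top");np.save('pics/top2.npy',t);sd=vision.snapshot("side");np.save('pics/side2.npy',sd)
t0=np.load('pics/top0.npy');d=np.abs(t.astype(int)-t0).max(2)
H,S,V=cv2.split(cv2.cvtColor(t,cv2.COLOR_RGB2HSV))
print("V around tray");print(V[186:232:3,284:372:3])
# bright/red component = block in middle bay
m=np.zeros(V.shape,np.uint8);m[186:232,284:372]=((V>150)&(S<40)|(((H<14)&(S>110)&(V<190))))[186:232,284:372]
m&=(cv2.pointPolygonTest is not None)
c=np.array([.5093,-.2457]);a=.266;ex=np.array([np.cos(a),np.sin(a)]);ey=np.array([-ex[1],ex[0]])
yy,xx=np.nonzero(m);P=onplane("top",np.c_[xx,yy],.022)[:,:2]-c;k=(abs(P@ex)<.029)&(abs(P@ey)<.038);Q=(P[k]*1000).astype(np.float32)
print("block rel pad mm",cv2.minAreaRect(Q),(Q@ex).mean(),(Q@ey).mean(),k.sum(),(Q@ex).min(),(Q@ex).max(),(Q@ey).min(),(Q@ey).max())
E
```

```text
17.9667 [ 0.55693597 -0.41691112  0.20096154] [ 0.98712953 -0.4139883   0.23758414]
V around tray
[[177 177 178 177 177 177 177 177 177 172 169 170 170 171 169 170 172 172
  172 171 171 170 172 176 168 168 168 167 168 121]
 [177 177 176 177 177 178 176 176 172 172 170 171 172 172 174 171 173 170
  170 173 171 172 169 169 168 167 168 168 166 110]
 [177 177 177 176 177 176 176 170 169 169 169 169 169 172 170 171 174 172
  171 172 170 169 164 134 107  96 160 168 169 147]
 [177 176 177 178 177 177 169 173 169 170 171 169 169 170 171 170 173 171
  165 146 117  89 102 110 164 159 117 169 147 108]
 [178 178 177 176 177 174 170 169 169 170 169 170 171 169 167 159 127 101
  109 105 155 165 167 166 169 167  83 117 109 109]
 [177 176 177 176 173 170 170 170 169 170 168 161 130 111 114 160 157 163
   98  94 166 168 147 135 159 169  75 105 109 109]
 [177 177 177 172 170 170 169 163 140 116 103 137 156 168 169 168 168 168
  108  84 171 164 150 145 136 165 101  91 108 110]
 [177 178 174 166 148 119 100 115 121 169 103 125 174 169 144 146 160 168
  126 101 163 166 169 148 164 110  99  66 111 108]
 [
[... 539 characters left out ...]
  72  67  61  75 170 174 173 173
  177 168 132 125 139 168 169 168 168 169 175 164]
 [169 169 169 152 101  51  36  67  67  79  77  73  67  61  94 175 174 172
  166 137 151 139 171 169 170 167 168 172 176 153]
 [172 170 172 162  28  29  71  70  81  84  82  78  73  68  61  95 174 172
  137 134 135 148 168 169 169 168 172 177 147  36]
 [171 171 156  34  28  70  72  86  89  88  81  80  78  73  67  61  95 135
  135 133 133 141 139 168 169 176 176 128  32  48]]
block rel pad mm ((-0.7291679382324219, 1.9448394775390625), (47.21965789794922, 60.533321380615234), 14.315014839172363) -0.09264719341196878 3.0336089137172717 242 -23.6933079377998 23.323421953464038 -28.423036608011955 32.50869277800888
```

```bash
python3 - <<'E'
from h import *
R=lambda im:(lambda H,S,V:(((H<14)|(H>170))&(S>110)).astype(np.uint8))(*cv2.split(cv2.cvtColor(im,cv2.COLOR_RGB2HSV)))
for k in(0,2):
    for n,(x,y,w,h) in(("top",(175,185,200,65)),("side",(195,155,135,100))):
        m=np.zeros((384,512),np.uint8);m[y:y+h,x:x+w]=R(np.load(f'pics/{n}{k}.npy'))[y:y+h,x:x+w]
        N,l,st,c=cv2.connectedComponentsWithStats(m);print(k,n,[(c[i].round(1).tolist(),int(st[i,4])) for i in range(1,N) if st[i,4]>5])
s=manip.sense();print(s['t'],s['force'],s['gripper_force'])
E
```

```text
0 top [([353.5, 202.8], 41), ([204.5, 205.8], 47), ([306.4, 215.4], 39), ([247.6, 237.3], 18), ([254.4, 243.9], 19), ([245.8, 245.7], 18)]
0 side [([197.3, 156.6], 9), ([307.2, 166.2], 14), ([298.7, 179.0], 18), ([308.5, 177.3], 6), ([297.3, 187.3], 19), ([231.6, 217.5], 37), ([286.8, 222.7], 16), ([297.1, 221.5], 15), ([294.1, 227.0], 17)]
2 top [([353.5, 202.8], 41), ([204.7, 206.1], 42), ([329.6, 209.3], 38), ([306.2, 215.3], 38), ([247.6, 237.3], 18), ([254.4, 243.9], 15), ([245.9, 245.8], 17)]
2 side [([196.8, 157.5], 6), ([307.2, 166.2], 14), ([302.3, 176.0], 19), ([297.5, 187.2], 20), ([231.2, 222.4], 33), ([286.8, 222.8], 17), ([297.0, 221.6], 15), ([294.1, 227.1], 16)]
18.0667 [-0.36472574  0.626007   -0.318603  ] 0.0
```

The neighbouring blocks and the dish are unmoved, and the new block sits in the empty bay.

```bash
python3 -c "
from h import *
print(tri((329.6,209.3),(302.3,176.0)));print(manip.sign_off())"
```

```text
(array([ 0.50814955, -0.24901223,  0.02213018]), np.float64(2.158445793451149))
the job is handed in; nothing more can be done
None
```

I dispensed one block by easing the slide out and back home, laid it flat on the cork pad about 2 mm off-centre with its top at z = 22 mm, and handed the job in at about 18 s. The tray blocks and petri dish measured unmoved; I didn't re-measure the other bystanders.

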